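Move the sample flasks on one step: balance, hotplate, stirrer

ROBOT

A 6-joint arm with a two-finger parallel gripper is mounted at the origin on the work surface. World frame = base frame: x ahead of the robot, y to its left, z up, the work surface at z = 0. Lengths are in m, angles in rad, forces in N, time in s.
With the tool pointing down it reaches from about 0.4 to 0.825 m from the base axis. Payload 7 kg.
Tool frame: the origin (TCP) lies on the mounting face of the last link; the fingertips stand arm.tcp_to_tips ahead of it and the grasp point (between the pads) lies 159 mm ahead of it (arm.tcp_to_tips is the distance from the TCP to the fingertips, in m); z points along the fingers, y is the direction in which the jaws open and shut (so a half turn about z gives the same grasp; the last joint's range is limited). The gripper opens to 88 mm and grips with 3 to 60 N. Pads are 19 mm wide; open, the fingers measure 130 mm over their backs; the gripper's body (78 mm by 193 mm) begins 47 mm behind the grasp point.
Start: joints at [1.411, 0.359, 0.012, 0, -1.224, -0.288], TCP at [0.292, 0.608, 0.405] pointing down, gripper open.
Joint ranges: [-3.07, 3.07], [-1.43, 2.12], [-1.02, 1.25], [-3.03, 1.67], [-3.05, -0], [-3.03, 3.03]. Speed limits (rad/s): [2.39, 2.39, 3.01, 3.14, 3.14, 3.14].

INTERFACE

Orientations are given as [roll, pitch, yaw] about the fixed x, y, z axes, in that order (R = Rz(yaw) Ry(pitch) Rx(roll)).
In Python, from station import arm, cams, job_done, finder gives the robot as it stands.
- The arm moves only by the tool play_rows, never from a script. Its argument "targets" is a list that holds one entry, the list of rows, each a list of 4 numbers: the shift along the tool's x, y, z in m, then the turn about the tool's z in degrees. A call has 1 to 5 rows; each row is the pose to reach, as a shift and turn from the pose commanded when the call began, along the tool's axes at that moment; what a row does not reach only later rows make up. A row lasts 1/8 s, in which the tool goes at most 62.5 mm and 10.7 degrees, less where a joint would pass 70% of its speed; a pose out of reach is approached as far as the arm can. A call with a gripper value outside its range is refused whole. "grip" is the closure in counts, from 0 (fully open) to 255 (shut), set as the call begins (left out, the last holds). The fingers move at their own pace and stop on an object; "newtons" is the grip in N (left out, the last holds). Time passes only in rows, so rows that repeat a pose let the fingers close. It gives the time, the measured TCP pose, the force and the opening at its end, in the units of the state.
- arm.get_state(): the state, without advancing time (a new reading comes with each control period).
- cams.grab_frame(name): name is "side" or "top" or "wrist"; returns (picture, depth): 384x512x3 uint8, red, green, blue; 384x512 float32, m along the optical axis (not along the pixel's ray), 0 where there is no reading.
- cams.camera_params(name): a dict with "intrinsics" (3x3 intrinsics, pixels), "position" and "attitude" of the camera in the world. Camera axes: x right, y down, z forward; pixel columns grow to the right and rows downward; lengths in m; the calibration is good to about 2 mm. A picture is of the moment at which its call begins: read the wrist's pose just before it. camera_params takes no time and is no camera call; for the wrist camera it gives the pose at the moment of the call.
- job_done(): hands the job in, once; it reports no verdict.
Trained networks look in the newest picture that a camera, given by its name, has taken for a name from the list of things; names that differ only in an ending like _2 or _b are one class to them, and where a whole thing is asked for, a point or a joint stands for the part that bears it (a point fixed in the world has none). Each returns a list of dicts, best first, with "score" (0 to 1); they miss things now and then, are a little off and sometimes report something else, mostly with a low value. They report only what shows in the picture. A call takes as long as a camera call. They do not tell look-alikes from the thing itself.
- finder.find_in(camera, query): "xyz" ([x, y, z] in m, in world coordinates, good to about 4 mm: the middle of the surface that is visible of it).
- finder.masks_of(camera, query): "mask" (384x512 bool, what is visible of it).
The state is a dict: "t": time; "q": joint angles; "qd": joint speeds; "joint_efforts": joint torques, N m; "eef_pos": TCP position; "ee_rot": TCP orientation; "force": force on the tool from outside, world axes, zero at the start; "moment": the same for the moment, N m; "width": finger opening in m.
Only numpy, scipy, OpenCV 4.12 (cv2) and the standard library are available. Lean on these libraries where they do the work, as an engineer would, in place of code of your own. Each camera call takes 0.05 s, during which the arm holds its last target. There are 200 camera calls.

TASK

Move the three sample flasks on by one step: the red-capped flask has been weighed and goes from the balance onto the white hotplate, the blue-capped one has been warmed and goes from the hotplate onto the blue stirrer, and the yellow-capped one goes from the stirrer back onto the balance, set down gently, to be weighed again. The clear part of the cork mat is there to park a flask on while you change them round. Leave each flask standing in the middle of its plate, never let one tip over, and leave the two small vials and the white beaker where they are.

Things in the scene. Friction and masses are not known exactly. Their poses are not given: they have to be found in the camera images.
- flask_red: conical amber-glass sample flask with a RED screw cap; 115 mm tall, base 67 mm across, cone up to a 32 mm neck; the ribbed cap is 38 mm across and reaches from 86 to 115 mm above the base, the place to grip; about 0.17 kg; origin at the centre of its underside, z up; starts standing on the balance pan, near its middle
- flask_blue: the same flask with a BLUE cap (sizes and origin as flask_red); starts standing on the hotplate, near its middle
- flask_yellow: the same flask with a YELLOW cap (sizes and origin as flask_red); starts standing on the stirrer's disc, near its middle
- balance: top-pan balance, fixed: grey housing 150 mm wide and 222 mm long, sloping white front with a dark display and keys on its own -x side; round flat steel pan, 120 mm across, top 62 mm above the bench; origin at bench level straight under the pan's centre, z up; reaches 147 mm to -x and 75 mm to the other sides; the pan does not give
- hotplate: hotplate stirrer, fixed: white housing with two black knobs on its own -x side; square white ceramic plate 145 by 141 mm with a grey ring mark, top 80 mm above the bench; origin at bench level straight under the plate's centre, z up; reaches 166 mm to -x and 75 mm to the other sides
- stirrer: plain magnetic stirrer, fixed: blue housing 190 by 135 mm, a black knob on top near its own -x end (55 mm high); round black disc 124 mm across with a white cross, top 52 mm above the bench; origin at bench level straight under the disc's centre, z up
- cork_mat: cork mat lying on the bench, fixed, 225 by 150 mm, 8 mm thick; origin at bench level under the middle of its clear part, where a flask can be parked; the mat reaches 150 mm to its own -x side and 75 mm to the others; the two vials stand at about x = -110 mm, y = +40 and -40 mm in its frame
- vial_white: bystander: small glass vial with a white cap, 27 mm across, 60 mm tall, on the -x end of the cork mat; origin at the centre of its underside
- vial_black: bystander: the same vial with a black cap, beside the first; origin at the centre of its underside
- beaker: bystander: empty white beaker, 60 mm across, 70 mm tall, on the bench beyond the equipment; origin at the centre of its underside
Things that resemble listed ones, but are neither listed nor needed, are in the scene too. What is shaped like the flask_yellow but purple is not meant.

How it is judged:
By the outcome, as a careful person would: the job done as asked, in the order asked, and still so for the second after the job is handed in, with the robot touching nothing.
It also fails if it takes over 125 s, if anything falls off the work surface, if the arm or the gripper's body presses on something with over 40 N, if the wrist force passes 120 N, or if a joint passes its speed limit or range.

## Working session

There is one attempt and no reset: what is moved stays moved. The work goes in short steps, Python scripts to look and compute and a tool call to move; the robot and the scene stay as the last step left them, time stands still between calls to the robot, and variables do not carry over. Pictures are saved under pics/ and viewed, about 12 in all and at most 16, crops included, and the job is handed in when it is done.

Besides the shell and the picture viewer there is one more tool, called by a JSON object that holds its "fn" and its "kwargs", one argument or row to a line. play_rows: Moves the arm, as the interface text tells. Its arguments: {"type":"object","properties":{"targets":{"type":"array","items":{"type":"array","items":{"type":"array","items":{"type":"number"}}}},"grip":{"type":"number"},"newtons":{"type":"number"}},"required":["targets"]}

```bash
ls; mkdir -p pics; python3 - <<'E'
from station import arm,cams,finder
import cv2,numpy as np
s=arm.get_state();print({k:np.round(v,3).tolist() for k,v in s.items()},arm.tcp_to_tips)
ims=[]
for c in("top","side"):
    im,d=cams.grab_frame(c);cv2.imwrite(f"pics/{c}0.png",im[:,:,::-1])
    ims.append(im)
    p=cams.camera_params(c);print(c,np.round(p['position'],3),np.round(p['attitude'],3).tolist(),np.round(p['intrinsics'],1).tolist())
    for n in["flask_red","flask_blue","flask_yellow","balance","hotplate","stirrer","cork_mat","vial_white","vial_black","beaker"]:
        print(n,[(np.round(r['xyz'],3).tolist(),round(float(r['score']),2)) for r in finder.find_in(c,n)[:3]])
cv2.imwrite("pics/both.png",cv2.resize(np.vstack(ims),None,fx=.78,fy=.78)[:,:,::-1])
E
```

```text
pics
{'t': 0.0, 'q': [1.411, 0.359, 0.011, -0.0, -1.224, -0.288], 'qd': [0.0, 0.001, -0.001, -0.001, -0.0, -0.001], 'joint_efforts': [-0.0, -58.273, 29.305, 6.997, 0.007, -0.0], 'eef_pos': [0.292, 0.608, 0.404], 'ee_rot': [3.14, -0.0, -0.448], 'force': [-0.697, -0.338, -0.055], 'moment': [0.024, -0.014, -0.001], 'width': 0.088} 0.1781
top [0.407 0.022 1.18 ] [-2.979, -0.013, -1.558] [[417.3, 0.0, 260.8], [0.0, 417.3, 195.6], [0.0, 0.0, 1.0]]
flask_red [([0.45, 0.394, 0.117], 0.56), ([0.406, 0.375, 0.046], 0.44)]
flask_blue [([0.529, -0.373, 0.135], 0.91)]
flask_yellow [([0.527, -0.104, 0.11], 0.89), ([0.654, 0.026, 0.054], 0.85)]
balance [([0.405, 0.377, 0.046], 0.81)]
hotplate [([0.461, -0.36, 0.066], 0.9)]
stirrer [([0.494, -0.116, 0.042], 0.81)]
cork_mat [([0.485, 0.136, 0.008], 0.96)]
vial_white [([0.526, -0.101, 0.11], 0.55)]
vial_black [([0.397, 0.105, 0.068], 0.66)]
beaker [([0.776, -0.01, 0.033], 0.96)]
side [0.322 0.614 0.776] [-2.384, 0.011, -2.744] [[351.0, 0.0, 252.7], [0.0, 351.0, 197.3], [0.0, 0.0, 1.0]]
flask_red [([0.447, 0.415, 0.122], 0.67), ([0.759, -0.002, 0.053], 0.24)]
flask_blue [([0.531, -0.371, 0.134], 0.63)]
flask_yellow [([0.66, 0.043, 0.056], 0.65), ([0.532, -0.093, 0.104], 0.62)]
balance [([0.44, 0.386, 0.044], 0.83)]
hotplate [([0.466, -0.326, 0.053], 0.93)]
stirrer [([0.493, -0.077, 0.049], 0.67), ([0.437, 0.386, 0.046], 0.45)]
cork_mat [([0.488, 0.144, 0.008], 0.81), ([0.396, 0.114, 0.052], 0.22)]
vial_white [([0.405, 0.205, 0.055], 0.81)]
vial_black [([0.4, 0.118, 0.05], 0.46), ([0.446, 0.413, 0.123], 0.39)]
beaker [([0.759, -0.005, 0.051], 0.56)]
```

```bash
python3 - <<'E'
import cv2
a=cv2.imread("pics/top0.png");cv2.imwrite("pics/top0b.png",cv2.resize(a,(768,576)))
E
```

```text
(no output)
```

View pics/top0b.png

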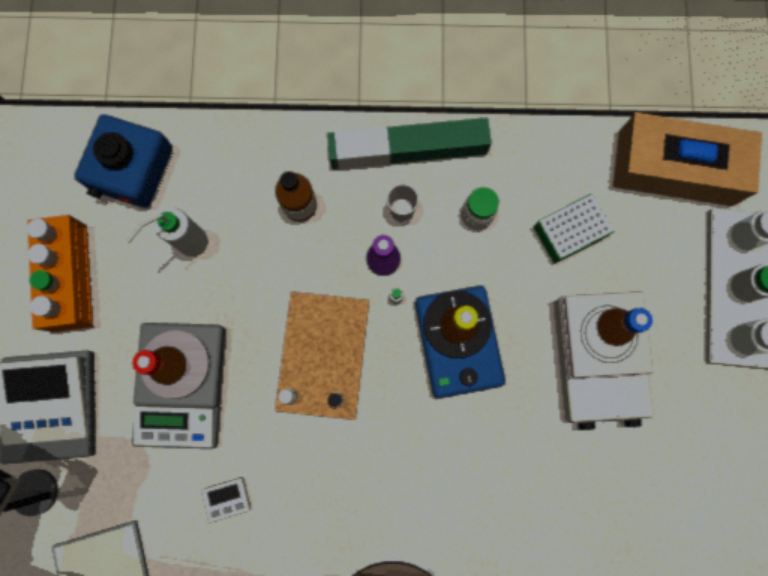

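View pics/side0.png

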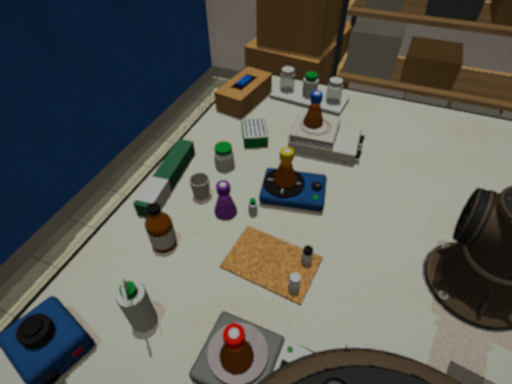

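The red flask is at zoomed (145,362) on the balance pan (172,365). The blue one is at (640,320) on the white hotplate (607,333), and the yellow one at (466,318) on the stirrer disc (458,325).

Look-alikes to avoid:
- purple flask (383,250)
- brown black-capped bottle (293,190)
- second balance (45,400)
- second blue device (125,160)
- stray green-capped vial (397,296)

The clear part of the mat is around (325,335).

```bash
cat > h.py <<'E'
import numpy as np,cv2
from scipy.spatial.transform import Rotation as Ro
from station import arm,cams,finder
def cloud(c,grab=True):
    p=cams.camera_params(c);im,d=cams.grab_frame(c);K=p['intrinsics'];K=np.array(K)
    v,u=np.mgrid[:384,:512]
    X=np.dstack([(u-K[0,2])/K[0,0]*d,(v-K[1,2])/K[1,1]*d,d])
    W=X@Ro.from_euler('xyz',p['attitude']).as_matrix().T+np.array(p['position'])
    W[d==0]=np.nan
    return im,W,p
def hue(im):
    h=cv2.cvtColor(im,cv2.COLOR_RGB2HSV).astype(int);return h[...,0],h[...,1],h[...,2]
E
python3 - <<'E'
from h import *
im,W,p=cloud("top");H,S,V=hue(im);x,y,z=W[...,0],W[...,1],W[...,2]
pl={'red':(.45,.38,.062,'balance'),'blue':(.53,-.36,.08,'hotplate'),'yellow':(.53,-.105,.052,'stirrer')}
for k,(cx,cy,h,n) in pl.items():
    near=(abs(x-cx)<.12)&(abs(y-cy)<.12)
    t=near&(abs(z-h-.115)<.006)
    print(k,'captop n',t.sum(),'mid',[(np.nanmin(a[t])+np.nanmax(a[t]))/2 for a in(x,y)],np.nanmedian(z[t]))
    m=near&(abs(z-h)<.004)
    pts=W[m][:,:2].astype(np.float32)
    print('  plate n',m.sum(),'zmed',np.median(z[m]),'circle',cv2.minEnclosingCircle(pts),'rect',cv2.minAreaRect(pts))
    hs=near&(z>.02)&(z<h+.01)
    print('  housing rect',cv2.minAreaRect(W[hs][:,:2].astype(np.float32)))
    hh=np.histogram(z[near],bins=np.arange(0,.1,.004));print('  ',hh[0].tolist())
m=(abs(x-.5)<.15)&(abs(y-.14)<.12)&(S>90)&(H>5)&(H<25)&(abs(z-.008)<.006)
print('mat',cv2.minAreaRect(W[m][:,:2].astype(np.float32)))
E
```

```text
red captop n 212 mid [np.float64(0.4567394772490865), np.float64(0.40229414214001974)] 0.17788029683789575
  plate n 887 zmed 0.06294554522937901 circle ((0.4597199857234955, 0.39334139227867126), 0.06059102341532707) rect ((0.4593966007232666, 0.3902565836906433), (0.11439245939254761, 0.11936356872320175), 86.56279754638672)
  housing rect ((0.43200570344924927, 0.39269787073135376), (0.15024854242801666, 0.20511581003665924), 89.19822692871094)
   [1862, 372, 6, 1, 6, 27, 38, 56, 65, 237, 505, 1167, 576, 20, 63, 572, 369, 20, 15, 30, 31, 27, 31, 29]
blue captop n 206 mid [np.float64(0.5343058797799844), np.float64(-0.38448304379032117)] 0.1964094663846041
  plate n 1929 zmed 0.0813038370044259 circle ((0.5213736891746521, -0.37415599822998047), 0.09927865862846375) rect ((0.5223407745361328, -0.37452346086502075), (0.14494600892066956, 0.1412987858057022), 4.18297004699707)
  housing rect ((0.5014889240264893, -0.3752322196960449), (0.19142992794513702, 0.15018557012081146), 4.131054878234863)
   [1746, 410, 10, 2, 19, 21, 23, 29, 31, 24, 28, 40, 232, 571, 100, 19, 125, 48, 23, 479, 1450, 272, 19, 15]
yellow captop n 187 mid [np.float64(0.5364908427062622), np.float64(-0.10957790378921434)] 0.16835784713195912
  plate n 1154 zmed 0.052792946536025176 circle ((0.518449068069458, -0.08756164461374283), 0.12519210577011108) rect ((0.5177932381629944, -0.09131500124931335), (0.20547941327095032, 0.16876952350139618), 12.815409660339355)
  housing rect ((0.5388217568397522, -0.08832060545682907), (0.2571853697299957, 0.17955513298511505), 11.33743667602539)
   [2217, 525, 10, 7, 3, 15, 13, 12, 36, 118, 495, 859, 436, 718, 228, 28, 18, 31, 23, 22, 28, 18, 24, 22]
mat ((0.4833972156047821, 0.13632100820541382), (0.14851060509681702, 0.22460885345935822), 84.69332885742188)
```

{"fn": "play_rows", "kwargs": {
  "targets": [
    [[0, 0, 0, -10], [0, 0, 0, -20], [0, 0, 0, -25.7], [0, 0, 0, -25.7]]
  ],
  "grip": 0,
  "newtons": 25
}}

```text
t: 1.65
eef_pos: [0.2923, 0.6084, 0.4047]
ee_rot: [-3.142, 0.0, 0.0]
force: [-0.3, 0.1, -0.7]
width: 0.0875
```

```bash
python3 - <<'E'
from h import *
im,W,p=cloud("top");H,S,V=hue(im);x,y,z=W[...,0],W[...,1],W[...,2]
m=(abs(x-.53)<.085)&(abs(y+.1)<.085)&(abs(z-.0525)<.006)&(V<60)
m=cv2.morphologyEx(m.astype(np.uint8),cv2.MORPH_OPEN,np.ones((3,3)))>0
n,l,st,c=cv2.connectedComponentsWithStats(m.astype(np.uint8))
for i in range(1,n):
    if st[i,4]>60:
        q=W[l==i][:,:2].astype(np.float32);print(st[i,4],c[i]*1.5,cv2.minEnclosingCircle(q),cv2.fitEllipse(cv2.convexHull(q)))
# obstacles height
for n,(a,b) in {'squirt':(185,235),'amber':(295,190),'purple':(383,250),'rackR':(750,280),'rackL':(40,240)}.items():
    v,u=int(b/1.5),int(a/1.5);w=W[v-12:v+12,max(u-15,0):u+15].reshape(-1,3);print(n,np.nanmedian(w,0),'zmax',np.nanpercentile(w[:,2],98))
print(arm.get_state()['eef_pos'],arm.get_state()['ee_rot'])
E
```

```text
997 [455.5667001 324.3445336] ((0.5392023921012878, -0.11000921577215195), 0.06176082417368889) ((0.5388942360877991, -0.11009567230939865), (0.12122303992509842, 0.12269345670938492), 48.78118896484375)
squirt [0.68600664 0.37782746 0.09752465] zmax 0.15323850925923393
amber [0.77000038 0.18473859 0.101584  ] zmax 0.1533731334351873
purple [0.67256995 0.02799451 0.02599713] zmax 0.11961109765826611
rackR [ 0.62612641 -0.63692673  0.06360767] zmax 0.11347610136567587
rackL [0.67916361 0.62864351 0.07604628] zmax 0.1165664985555843
[0.29228204 0.60842355 0.40463174] [-3.14159181e+00  4.36084660e-05 -1.53427791e-03]
```

{"fn": "play_rows", "kwargs": {
  "targets": [
    [[0.02, 0.058, 0, 0], [0.04, 0.117, 0, 0], [0.06, 0.175, 0, 0], [0.08, 0.234, 0, 0], [0.1, 0.292, 0, 0]]
  ]
}}

```text
t: 2.33
eef_pos: [0.3927, 0.3145, 0.405]
ee_rot: [-3.141, -0.0, -0.001]
force: [1.7, -0.8, 0.3]
width: 0.0877
```

{"fn": "play_rows", "kwargs": {
  "targets": [
    [[0.02, 0.058, 0, 0], [0.04, 0.117, 0, 0], [0.06, 0.175, 0, 0], [0.08, 0.234, 0, 0], [0.1, 0.292, 0, 0]]
  ]
}}

```text
t: 2.95
eef_pos: [0.4929, 0.0226, 0.4052]
ee_rot: [-3.141, -0.001, -0.001]
force: [1.5, 1.3, 0.3]
width: 0.0878
```

{"fn": "play_rows", "kwargs": {
  "targets": [
    [[0.02, 0.058, 0, 0], [0.03, 0.1, 0, 0], [0.036, 0.128, 0, 0], [0.036, 0.134, 0, 0], [0.036, 0.134, 0, 0]]
  ]
}}

```text
t: 3.58
eef_pos: [0.5286, -0.1094, 0.4046]
ee_rot: [-3.142, 0.0, -0.001]
force: [-0.4, 0.2, -0.4]
width: 0.0876
```

```bash
cat > look.py <<'E'
import sys
from h import *
# look.py picname captopz platez : cap-top centre from wrist depth
s=arm.get_state();im,W,p=cloud("wrist");z=W[...,2]
zc=float(sys.argv[2]);t=abs(z-zc)<.006
n,l,st,c=cv2.connectedComponentsWithStats(t.astype(np.uint8))
for i in range(1,n):
    if st[i,4]>150:
        w=W[l==i];print('cap',st[i],cv2.minEnclosingCircle(w[:,:2].astype(np.float32)))
print('tcp',np.round(s['eef_pos'],4),np.round(s['ee_rot'],3),'F',np.round(s['force'],1),'w',s['width'],'t',s['t'])
cv2.imwrite(f"pics/{sys.argv[1]}.png",im[:,:,::-1])
E
python3 look.py y1 .167
```

```text
cap [ 228  171   54   52 2116] ((0.5343396067619324, -0.11143510788679123), 0.019876446574926376)
tcp [ 0.5286 -0.1094  0.4046] [-3.142e+00  0.000e+00 -1.000e-03] F [-0.4  0.2 -0.4] w 0.08759370487383139 t 3.575
```

View pics/y1.png

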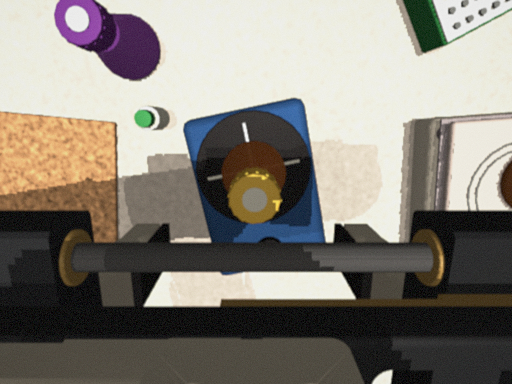

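The wrist view shows the yellow cap at (255,200) on the blue stirrer. The purple flask is well off to the left.

{"fn": "play_rows", "kwargs": {
  "targets": [
    [[0.006, 0.002, 0.02, 0], [0.006, 0.002, 0.055, 0], [0.006, 0.002, 0.085, 0], [0.006, 0.002, 0.094, 0], [0.006, 0.002, 0.094, 0]]
  ]
}}

```text
t: 4.25
eef_pos: [0.535, -0.1107, 0.3109]
ee_rot: [3.141, 0.0, 0.002]
force: [-0.4, -0.4, 0.8]
width: 0.0876
```

{"fn": "play_rows", "kwargs": {
  "targets": [
    [[0, 0, 0, 0], [0, 0, 0, 0], [0, 0, 0, 0], [0, 0, 0, 0], [0, 0, 0, 0]]
  ],
  "grip": 255,
  "newtons": 25
}}

```text
t: 4.88
eef_pos: [0.5348, -0.1115, 0.3107]
ee_rot: [-3.142, -0.0, 0.001]
force: [0.1, 0.2, 0.5]
width: 0.043
```

{"fn": "play_rows", "kwargs": {
  "targets": [
    [[0, 0, 0, 0], [0, 0, -0.005, 0], [0, 0, -0.03, 0], [0, 0, -0.06, 0], [0, 0, -0.08, 0]]
  ]
}}

```text
t: 5.5
eef_pos: [0.5348, -0.1114, 0.3921]
ee_rot: [-3.142, -0.001, 0.001]
force: [-0.7, -0.2, -2.2]
width: 0.0375
```

{"fn": "play_rows", "kwargs": {
  "targets": [
    [[-0.003, -0.04, 0, 0], [-0.007, -0.1, 0, 0], [-0.011, -0.16, 0, 0], [-0.014, -0.215, 0, 0], [-0.014, -0.244, 0, 0]]
  ]
}}

```text
t: 6.12
eef_pos: [0.5201, 0.135, 0.3908]
ee_rot: [-3.141, 0.0, 0.003]
force: [1.0, 0.0, -1.6]
width: 0.0377
```

```bash
python3 - <<'E'
from h import *
s=arm.get_state();print(s['eef_pos'],s['width'],s['force'])
im,W,p=cloud("side");cv2.imwrite("pics/s1.png",im[100:330,130:400,::-1].repeat(2,0).repeat(2,1))
E
```

```text
[0.52006637 0.13502491 0.39079709] 0.03768002503015794 [ 1.00848295  0.01799115 -1.61545639]
```

View pics/s1.png

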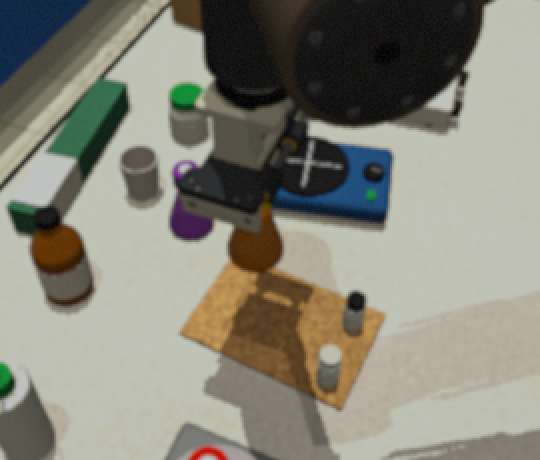

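The flask hangs upright over the mat, bottom at about (255,265) in the crop, and the stirrer disc is now empty.

{"fn": "play_rows", "kwargs": {
  "targets": [
    [[0, 0, 0.03, 0], [0, 0, 0.065, 0], [0, 0, 0.095, 0], [0, 0, 0.113, 0], [0, 0, 0.118, 0]]
  ]
}}

```text
t: 6.8
eef_pos: [0.5203, 0.1323, 0.2715]
ee_rot: [3.14, 0.002, 0.001]
force: [-0.6, 0.4, -1.9]
width: 0.0374
```

{"fn": "play_rows", "kwargs": {
  "targets": [
    [[0, 0, 0.001, 0], [0, 0, 0.002, 0], [0, 0, 0.003, 0], [0, 0, 0.004, 0], [0, 0, 0.004, 0]]
  ]
}}

```text
t: 7.42
eef_pos: [0.5206, 0.1326, 0.2688]
ee_rot: [-3.142, -0.0, 0.001]
force: [0.3, 0.4, -1.6]
width: 0.0373
```

{"fn": "play_rows", "kwargs": {
  "targets": [
    [[0, 0, 0.001, 0], [0, 0, 0.0015, 0], [0, 0, 0.002, 0], [0, 0, 0.002, 0]]
  ]
}}

```text
t: 7.92
eef_pos: [0.5207, 0.1326, 0.2667]
ee_rot: [-3.142, -0.0, 0.001]
force: [0.6, -0.0, -1.1]
width: 0.0374
```

{"fn": "play_rows", "kwargs": {
  "targets": [
    [[0, 0, 0.0005, 0], [0, 0, 0.001, 0], [0, 0, 0.001, 0]]
  ]
}}

```text
t: 8.3
eef_pos: [0.5208, 0.1326, 0.2667]
ee_rot: [-3.141, -0.001, 0.001]
force: [-3.5, -1.0, 8.1]
width: 0.0373
```

{"fn": "play_rows", "kwargs": {
  "targets": [
    [[0, 0, -0.0007, 0], [0, 0, -0.0007, 0], [0, 0, -0.0007, 0], [0, 0, -0.0007, 0], [0, 0, -0.0007, 0]]
  ],
  "grip": 0
}}

```text
t: 8.93
eef_pos: [0.5206, 0.1326, 0.2663]
ee_rot: [3.142, 0.0, 0.001]
force: [0.4, 0.0, -0.0]
width: 0.0819
```

{"fn": "play_rows", "kwargs": {
  "targets": [
    [[0, 0, 0, 0], [0, 0, -0.03, 0], [0, 0, -0.08, 0], [0, 0, -0.125, 0], [0, 0, -0.138, 0]]
  ]
}}

```text
t: 9.55
eef_pos: [0.5211, 0.1327, 0.4077]
ee_rot: [-3.139, -0.005, 0.001]
force: [0.8, -0.1, -1.4]
width: 0.0877
```

{"fn": "play_rows", "kwargs": {
  "targets": [
    [[0, 0.06, 0, 0], [0, 0.12, 0, 0], [0, 0.18, 0, 0], [0, 0.24, 0, 0], [0, 0.3, 0, 0]]
  ]
}}

```text
t: 10.18
eef_pos: [0.5204, -0.1692, 0.4037]
ee_rot: [-3.141, 0.001, 0.001]
force: [1.0, 0.6, -0.8]
width: 0.0878
```

{"fn": "play_rows", "kwargs": {
  "targets": [
    [[0, 0.06, 0, 0], [0, 0.12, 0, 0], [0, 0.18, 0, 0], [0.01, 0.21, 0, 0], [0.01, 0.21, 0, 0]]
  ]
}}

```text
t: 10.8
eef_pos: [0.5308, -0.3795, 0.4023]
ee_rot: [-3.141, 0.003, -0.002]
force: [-0.9, 1.2, -1.1]
width: 0.0878
```

```bash
python3 look.py b1 .195
```

```text
cap [ 233  187   61   55 2650] ((0.5312062501907349, -0.3863982558250427), 0.019855374470353127)
tcp [ 0.5308 -0.3795  0.4023] [-3.141e+00  3.000e-03 -2.000e-03] F [-0.9  1.2 -1.1] w 0.08777562798659527 t 10.8
```

View pics/b1.png

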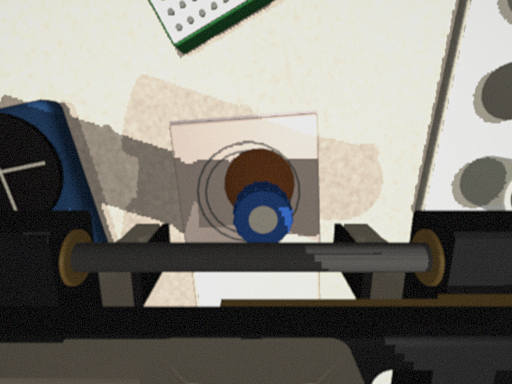

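The blue cap is at (263,215) over the hotplate, which confirms the choice.

{"fn": "play_rows", "kwargs": {
  "targets": [
    [[0.001, 0.0085, 0.0, 0], [0.001, 0.0085, 0.03, 0], [0.001, 0.0085, 0.055, 0], [0.001, 0.0085, 0.065, 0], [0.001, 0.0085, 0.065, 0]]
  ]
}}

```text
t: 11.48
eef_pos: [0.5322, -0.3855, 0.3393]
ee_rot: [-3.141, 0.001, 0.002]
force: [0.2, 0.3, 0.3]
width: 0.0876
```

{"fn": "play_rows", "kwargs": {
  "targets": [
    [[0, 0, 0, 0], [0, 0, 0, 0], [0, 0, 0, 0], [0, 0, 0, 0], [0, 0, 0, 0]]
  ],
  "grip": 255
}}

```text
t: 12.1
eef_pos: [0.532, -0.3859, 0.3394]
ee_rot: [3.142, -0.0, 0.001]
force: [0.4, 0.1, 0.3]
width: 0.0429
```

{"fn": "play_rows", "kwargs": {
  "targets": [
    [[0, 0, 0, 0], [0, 0, 0, 0]]
  ]
}}

```text
t: 12.35
eef_pos: [0.532, -0.3859, 0.3394]
ee_rot: [3.142, 0.0, 0.001]
force: [-0.0, -0.3, -0.9]
width: 0.0374
```

{"fn": "play_rows", "kwargs": {
  "targets": [
    [[0, 0, -0.005, 0], [0, 0, -0.02, 0], [0, 0, -0.04, 0], [0, 0, -0.06, 0], [0, 0, -0.06, 0]]
  ]
}}

```text
t: 12.98
eef_pos: [0.5324, -0.3861, 0.4021]
ee_rot: [3.14, -0.004, 0.001]
force: [-0.7, 0.3, -1.3]
width: 0.0378
```

{"fn": "play_rows", "kwargs": {
  "targets": [
    [[0.002, -0.045, 0, 0], [0.004, -0.105, 0, 0], [0.006, -0.165, 0, 0], [0.007, -0.225, 0, 0], [0.007, -0.265, 0, 0]]
  ]
}}

```text
t: 13.6
eef_pos: [0.5383, -0.1185, 0.399]
ee_rot: [-3.141, 0.0, 0.002]
force: [0.6, -0.6, -1.7]
width: 0.0372
```

{"fn": "play_rows", "kwargs": {
  "targets": [
    [[0, -0.011, 0.0, 0], [0, -0.011, 0.03, 0], [0, -0.011, 0.06, 0], [0, -0.011, 0.075, 0], [0, -0.011, 0.08, 0]]
  ]
}}

```text
t: 14.22
eef_pos: [0.5387, -0.1103, 0.3186]
ee_rot: [3.141, 0.002, 0.0]
force: [0.3, -0.2, -1.5]
width: 0.0377
```

```bash
cat > disc.py <<'E'
from h import *
s=arm.get_state();print(s['eef_pos'],s['width'],s['force'])
im,W,p=cloud("wrist");H,S,V=hue(im);x,y,z=W[...,0],W[...,1],W[...,2]
cv2.imwrite("pics/d1.png",im[:,:,::-1])
m=(abs(x-.539)<.08)&(abs(y+.11)<.08)&(abs(z-.0525)<.006)&(V<60)
m=cv2.morphologyEx(m.astype(np.uint8),cv2.MORPH_OPEN,np.ones((3,3)))>0
q=W[m][:,:2].astype(np.float32);print(len(q),cv2.minEnclosingCircle(q),cv2.fitEllipse(cv2.convexHull(q)))
E
python3 disc.py
```

```text
[ 0.5387365  -0.11034115  0.31857326] 0.03767396610721528 [ 0.28420931 -0.24865105 -1.53600913]
6246 ((0.5365352630615234, -0.11070474237203598), 0.06202206760644913) ((0.5361177325248718, -0.1107928454875946), (0.12188544124364853, 0.12300079315900803), 177.7974395751953)
```

View pics/d1.png

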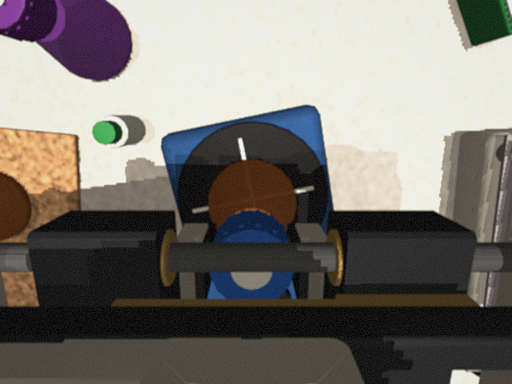

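The blue flask hangs upright over the disc, with the white cross visible around its base.

{"fn": "play_rows", "kwargs": {
  "targets": [
    [[-0.0017, 0.0005, 0.002, 0], [-0.0017, 0.0005, 0.004, 0], [-0.0017, 0.0005, 0.005, 0], [-0.0017, 0.0005, 0.006, 0], [-0.0017, 0.0005, 0.006, 0]]
  ]
}}

```text
t: 14.9
eef_pos: [0.5371, -0.1104, 0.3134]
ee_rot: [3.142, -0.0, 0.001]
force: [0.5, -0.5, -1.7]
width: 0.0378
```

{"fn": "play_rows", "kwargs": {
  "targets": [
    [[0, 0, 0.0005, 0], [0, 0, 0.001, 0], [0, 0, 0.0015, 0], [0, 0, 0.0015, 0]]
  ]
}}

```text
t: 15.4
eef_pos: [0.5371, -0.1104, 0.3118]
ee_rot: [3.142, 0.0, 0.001]
force: [0.4, -0.4, -1.9]
width: 0.0376
```

{"fn": "play_rows", "kwargs": {
  "targets": [
    [[0, 0, 0.0003, 0], [0, 0, 0.0006, 0], [0, 0, 0.0006, 0]]
  ]
}}

```text
t: 15.78
eef_pos: [0.5371, -0.1104, 0.3113]
ee_rot: [3.142, -0.0, 0.001]
force: [-0.1, 0.1, -1.2]
width: 0.0377
```

{"fn": "play_rows", "kwargs": {
  "targets": [
    [[0, 0, 0.0004, 0], [0, 0, 0.0004, 0]]
  ]
}}

```text
t: 16.02
eef_pos: [0.5372, -0.1105, 0.3113]
ee_rot: [3.141, -0.001, 0.001]
force: [-0.6, 0.4, 3.2]
width: 0.0375
```

{"fn": "play_rows", "kwargs": {
  "targets": [
    [[0, 0, -0.0003, 0], [0, 0, -0.0003, 0], [0, 0, -0.0003, 0], [0, 0, -0.0003, 0], [0, 0, -0.0003, 0]]
  ],
  "grip": 0
}}

```text
t: 16.65
eef_pos: [0.5371, -0.1104, 0.3111]
ee_rot: [3.142, 0.0, 0.001]
force: [0.4, 0.1, -0.2]
width: 0.082
```

{"fn": "play_rows", "kwargs": {
  "targets": [
    [[0, 0, 0, 0], [0, 0, -0.02, 0], [0, 0, -0.06, 0], [0, 0, -0.094, 0], [0, 0, -0.094, 0]]
  ]
}}

```text
t: 17.27
eef_pos: [0.5378, -0.1104, 0.4082]
ee_rot: [-3.141, -0.006, 0.001]
force: [-0.4, 0.4, -0.8]
width: 0.0876
```

{"fn": "play_rows", "kwargs": {
  "targets": [
    [[-0.01, -0.06, 0, 0], [-0.02, -0.12, 0, 0], [-0.03, -0.18, 0, 0], [-0.04, -0.24, 0, 0], [-0.05, -0.3, 0, 0]]
  ]
}}

```text
t: 17.9
eef_pos: [0.486, 0.1913, 0.4047]
ee_rot: [3.141, 0.0, 0.001]
force: [1.0, -0.1, 0.3]
width: 0.0878
```

{"fn": "play_rows", "kwargs": {
  "targets": [
    [[-0.01, -0.06, 0, 0], [-0.02, -0.12, 0, 0], [-0.03, -0.18, 0, 0], [-0.032, -0.212, 0, 0], [-0.032, -0.212, 0, 0]]
  ]
}}

```text
t: 18.52
eef_pos: [0.4541, 0.4037, 0.4035]
ee_rot: [3.14, 0.001, 0.003]
force: [0.2, 0.1, -0.0]
width: 0.0874
```

```bash
python3 look.py r1 .177; python3 - <<'E'
from h import *
im,W,p=cloud("wrist");x,y,z=W[...,0],W[...,1],W[...,2]
m=(abs(x-.46)<.08)&(abs(y-.393)<.08)&(abs(z-.063)<.004)
q=W[m][:,:2].astype(np.float32);print('pan',len(q),cv2.minEnclosingCircle(q),q.min(0),q.max(0))
im,W,p=cloud("top");cv2.imwrite("pics/t2.png",cv2.resize(im[150:300,150:470,::-1],None,fx=2,fy=2))
E
```

```text
cap [ 225  181   56   55 2305] ((0.45386117696762085, 0.40249311923980713), 0.020111199468374252)
tcp [0.4541 0.4037 0.4035] [3.14e+00 1.00e-03 3.00e-03] F [ 0.2  0.1 -0. ] w 0.08740591508859272 t 18.525
pan 5791 ((0.4562661647796631, 0.39253073930740356), 0.06008947268128395) [0.3985215  0.33306703] [0.5158811  0.45245233]
```

View pics/r1.png

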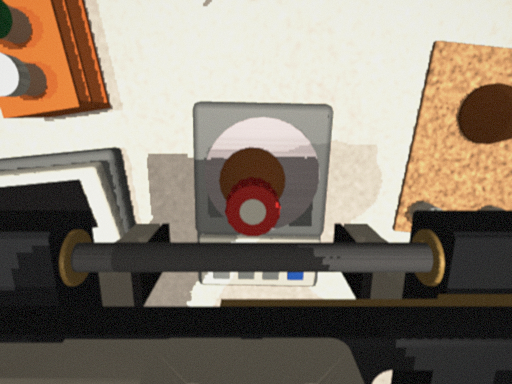

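View pics/t2.png

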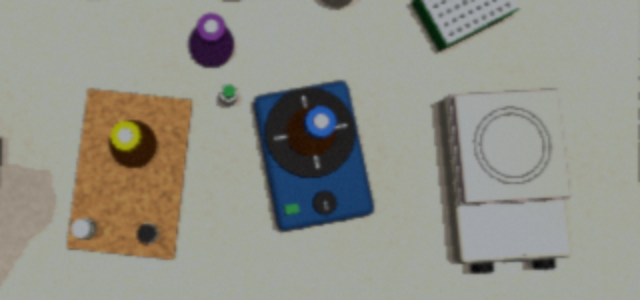

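The red cap is at (252,208) on the balance. In the top view, blue stands on the stirrer, yellow is parked on the mat, and the hotplate is empty.

{"fn": "play_rows", "kwargs": {
  "targets": [
    [[-0.001, -0.001, 0.01, 0], [-0.001, -0.001, 0.045, 0], [-0.001, -0.001, 0.075, 0], [-0.001, -0.001, 0.084, 0], [-0.001, -0.001, 0.084, 0]]
  ]
}}

```text
t: 19.3
eef_pos: [0.4539, 0.4021, 0.3211]
ee_rot: [3.141, 0.0, 0.0]
force: [-0.2, -0.4, 1.0]
width: 0.0874
```

{"fn": "play_rows", "kwargs": {
  "targets": [
    [[0, 0, 0, 0], [0, 0, 0, 0], [0, 0, 0, 0], [0, 0, 0, 0], [0, 0, 0, 0]]
  ],
  "grip": 255
}}

```text
t: 19.92
eef_pos: [0.4537, 0.4026, 0.3213]
ee_rot: [-3.141, -0.0, 0.001]
force: [0.0, 0.1, -0.5]
width: 0.0433
```

{"fn": "play_rows", "kwargs": {
  "targets": [
    [[0, 0, 0, 0], [0, 0, 0, 0]]
  ]
}}

```text
t: 20.18
eef_pos: [0.4537, 0.4026, 0.3211]
ee_rot: [3.142, 0.0, 0.001]
force: [-0.6, 1.1, -0.3]
width: 0.0376
```

{"fn": "play_rows", "kwargs": {
  "targets": [
    [[0, 0, -0.01, 0], [0, 0, -0.04, 0], [0, 0, -0.08, 0], [0, 0, -0.12, 0], [0, 0, -0.145, 0]]
  ]
}}

```text
t: 20.8
eef_pos: [0.4537, 0.4024, 0.4691]
ee_rot: [-3.139, -0.002, 0.001]
force: [0.1, 0.2, -1.0]
width: 0.0373
```

{"fn": "play_rows", "kwargs": {
  "targets": [
    [[0.004, 0.045, 0, 0], [0.008, 0.1, 0, 0], [0.013, 0.155, 0, 0], [0.018, 0.21, 0, 0], [0.023, 0.265, 0, 0]]
  ]
}}

```text
t: 21.42
eef_pos: [0.4765, 0.1357, 0.4669]
ee_rot: [-3.141, -0.001, 0.001]
force: [0.9, 0.7, -0.8]
width: 0.0375
```

{"fn": "play_rows", "kwargs": {
  "targets": [
    [[0.005, 0.055, 0, 0], [0.01, 0.11, 0, 0], [0.015, 0.165, 0, 0], [0.02, 0.22, 0, 0], [0.025, 0.275, 0, 0]]
  ]
}}

```text
t: 22.05
eef_pos: [0.5017, -0.1393, 0.467]
ee_rot: [-3.141, -0.001, 0.001]
force: [1.6, 0.2, -1.0]
width: 0.0372
```

{"fn": "play_rows", "kwargs": {
  "targets": [
    [[0.005, 0.055, 0, 0], [0.01, 0.11, 0, 0], [0.014, 0.165, 0, 0], [0.018, 0.21, 0, 0], [0.018, 0.235, 0, 0]]
  ]
}}

```text
t: 22.68
eef_pos: [0.52, -0.3747, 0.466]
ee_rot: [-3.141, 0.001, -0.001]
force: [0.1, 0.7, -1.0]
width: 0.0375
```

{"fn": "play_rows", "kwargs": {
  "targets": [
    [[0, 0, 0.03, 0], [0, 0, 0.07, 0], [0, 0, 0.1, 0], [0, 0, 0.11, 0], [0, 0, 0.11, 0]]
  ]
}}

```text
t: 23.3
eef_pos: [0.5205, -0.3725, 0.3565]
ee_rot: [3.141, 0.0, 0.001]
force: [-0.1, -0.6, -1.0]
width: 0.0374
```

```bash
python3 - <<'E'
from h import *
s=arm.get_state();print(s['eef_pos'],s['width'],s['force'])
im,W,p=cloud("wrist");x,y,z=W[...,0],W[...,1],W[...,2]
cv2.imwrite("pics/d2.png",im[:,:,::-1])
m=(abs(x-.52)<.11)&(abs(y+.374)<.11)&(abs(z-.081)<.004)
q=W[m][:,:2].astype(np.float32);print(len(q),cv2.minAreaRect(q),q.min(0),q.max(0))
E
```

```text
[ 0.52045513 -0.37250566  0.35651057] 0.037395197016716376 [-0.11145706 -0.58739327 -0.96863936]
14874 ((0.5356462001800537, -0.3745489716529846), (0.1126260757446289, 0.14061544835567474), 3.8877153396606445) [ 0.4834962  -0.44685322] [ 0.5959483  -0.30114982]
```

View pics/d2.png

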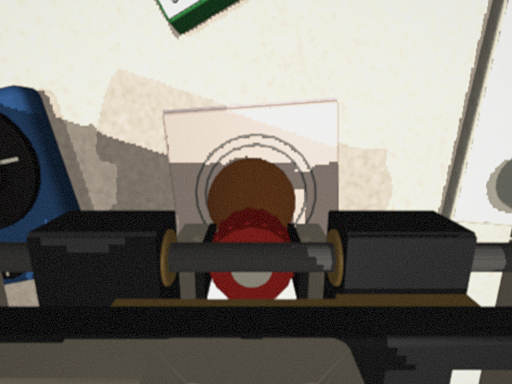

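The red flask hangs upright over the hotplate ring.

{"fn": "play_rows", "kwargs": {
  "targets": [
    [[-0.001, 0.0025, 0.005, 0], [-0.001, 0.0025, 0.011, 0], [-0.001, 0.0025, 0.014, 0], [-0.001, 0.0025, 0.0155, 0], [-0.001, 0.0025, 0.0155, 0]]
  ]
}}

```text
t: 23.98
eef_pos: [0.5193, -0.3749, 0.3406]
ee_rot: [-3.142, 0.0, 0.001]
force: [0.4, -0.2, -1.8]
width: 0.0374
```

{"fn": "play_rows", "kwargs": {
  "targets": [
    [[0, 0, 0.0005, 0], [0, 0, 0.001, 0], [0, 0, 0.0012, 0], [0, 0, 0.0012, 0]]
  ]
}}

```text
t: 24.48
eef_pos: [0.5193, -0.3749, 0.3395]
ee_rot: [3.142, -0.0, 0.001]
force: [0.2, 0.4, -0.8]
width: 0.0376
```

{"fn": "play_rows", "kwargs": {
  "targets": [
    [[0, 0, 0.0003, 0], [0, 0, 0.0006, 0], [0, 0, 0.0006, 0]]
  ]
}}

```text
t: 24.85
eef_pos: [0.5193, -0.3749, 0.3392]
ee_rot: [3.141, -0.0, 0.001]
force: [-0.3, 0.2, 1.3]
width: 0.0375
```

{"fn": "play_rows", "kwargs": {
  "targets": [
    [[0, 0, -0.0002, 0], [0, 0, -0.0002, 0], [0, 0, -0.0002, 0], [0, 0, -0.0002, 0], [0, 0, -0.0002, 0]]
  ],
  "grip": 0
}}

```text
t: 25.48
eef_pos: [0.5193, -0.3749, 0.339]
ee_rot: [3.142, -0.0, 0.001]
force: [-0.1, 0.4, -0.2]
width: 0.0818
```

{"fn": "play_rows", "kwargs": {
  "targets": [
    [[0, 0, 0, 0], [0, 0, -0.02, 0], [0, 0, -0.045, 0], [0, 0, -0.066, 0], [0, 0, -0.066, 0]]
  ]
}}

```text
t: 26.1
eef_pos: [0.5196, -0.3751, 0.4071]
ee_rot: [3.14, -0.003, 0.001]
force: [-0.1, 0.3, 0.0]
width: 0.0877
```

{"fn": "play_rows", "kwargs": {
  "targets": [
    [[0, -0.06, 0, 0], [0, -0.12, 0, 0], [0, -0.18, 0, 0], [0, -0.24, 0, 0], [0, -0.3, 0, 0]]
  ]
}}

```text
t: 26.72
eef_pos: [0.5185, -0.0731, 0.4044]
ee_rot: [-3.142, 0.001, 0.001]
force: [1.4, -0.4, 0.9]
width: 0.0876
```

{"fn": "play_rows", "kwargs": {
  "targets": [
    [[0.001, -0.06, 0, 0], [0.001, -0.12, 0, 0], [0.001, -0.18, 0, 0], [0.001, -0.207, 0, 0], [0.001, -0.207, 0, 0]]
  ]
}}

```text
t: 27.35
eef_pos: [0.5197, 0.1339, 0.4041]
ee_rot: [3.141, 0.001, 0.004]
force: [0.1, 0.1, -0.1]
width: 0.0878
```

```bash
python3 look.py y2 .123
```

```text
cap [ 231  168   45   44 1493] ((0.5200860500335693, 0.13271695375442505), 0.019771544262766838)
tcp [0.5197 0.1339 0.4041] [3.141e+00 1.000e-03 4.000e-03] F [ 0.1  0.1 -0.1] w 0.08775198298096785 t 27.35
```

{"fn": "play_rows", "kwargs": {
  "targets": [
    [[0, 0, 0.03, 0], [0, 0, 0.08, 0], [0, 0, 0.12, 0], [0, 0, 0.138, 0], [0, 0, 0.138, 0]]
  ]
}}

```text
t: 28.02
eef_pos: [0.5194, 0.1307, 0.2655]
ee_rot: [3.14, 0.003, -0.001]
force: [-1.1, -0.6, 0.1]
width: 0.0877
```

{"fn": "play_rows", "kwargs": {
  "targets": [
    [[0, 0, 0, 0], [0, 0, 0, 0], [0, 0, 0, 0], [0, 0, 0, 0], [0, 0, 0, 0]]
  ],
  "grip": 255
}}

```text
t: 28.65
eef_pos: [0.5199, 0.1322, 0.2672]
ee_rot: [-3.141, -0.0, 0.001]
force: [-0.4, 0.6, -0.2]
width: 0.0433
```

{"fn": "play_rows", "kwargs": {
  "targets": [
    [[0, 0, 0, 0], [0, 0, 0, 0]]
  ]
}}

```text
t: 28.9
eef_pos: [0.52, 0.1322, 0.2671]
ee_rot: [-3.142, -0.0, 0.001]
force: [-0.1, 0.1, 1.5]
width: 0.0376
```

{"fn": "play_rows", "kwargs": {
  "targets": [
    [[0, 0, -0.01, 0], [0, 0, -0.04, 0], [0, 0, -0.08, 0], [0, 0, -0.12, 0], [0, 0, -0.14, 0]]
  ]
}}

```text
t: 29.52
eef_pos: [0.52, 0.132, 0.41]
ee_rot: [-3.14, -0.003, 0.001]
force: [0.3, 0.2, -2.6]
width: 0.0377
```

{"fn": "play_rows", "kwargs": {
  "targets": [
    [[-0.01, -0.04, 0, 0], [-0.025, -0.1, 0, 0], [-0.04, -0.16, 0, 0], [-0.054, -0.22, 0, 0], [-0.064, -0.26, 0, 0]]
  ]
}}

```text
t: 30.15
eef_pos: [0.4546, 0.3943, 0.4073]
ee_rot: [-3.142, 0.0, 0.002]
force: [0.7, -0.4, -2.0]
width: 0.0378
```

{"fn": "play_rows", "kwargs": {
  "targets": [
    [[0, 0, 0.005, 0], [0, 0, 0.03, 0], [0, 0, 0.06, 0], [0, 0, 0.075, 0], [0, 0, 0.078, 0]]
  ]
}}

```text
t: 30.78
eef_pos: [0.4558, 0.3914, 0.3285]
ee_rot: [3.14, 0.001, 0.0]
force: [0.5, 0.2, -2.0]
width: 0.0374
```

```bash
python3 - <<'E'
from h import *
s=arm.get_state();print(s['eef_pos'],s['width'],s['force'])
im,W,p=cloud("wrist");x,y,z=W[...,0],W[...,1],W[...,2]
cv2.imwrite("pics/d3.png",im[:,:,::-1])
m=(abs(x-.46)<.08)&(abs(y-.393)<.08)&(abs(z-.063)<.004)
q=W[m][:,:2].astype(np.float32);print('pan',len(q),cv2.minEnclosingCircle(q),q.min(0),q.max(0))
E
```

```text
[0.45584394 0.39144391 0.32848699] 0.03735415563705775 [ 0.4649916   0.16993148 -1.95737618]
pan 7864 ((0.4565286934375763, 0.39266765117645264), 0.0601496621966362) [0.42733666 0.33285022] [0.5158968  0.45240548]
```

View pics/d3.png

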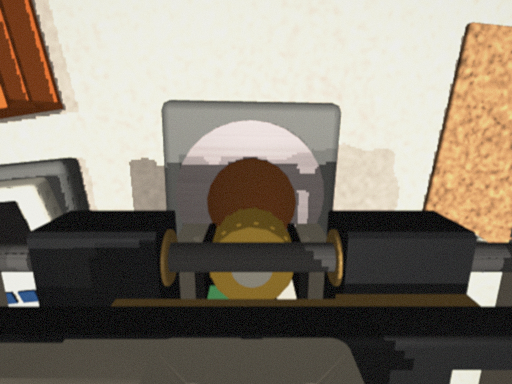

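The yellow flask is centred over the pan and upright. I'll lower it gently.

{"fn": "play_rows", "kwargs": {
  "targets": [
    [[0.0005, -0.0005, 0.002, 0], [0.0005, -0.0005, 0.004, 0], [0.0005, -0.0005, 0.005, 0], [0.0005, -0.0005, 0.006, 0], [0.0005, -0.0005, 0.006, 0]]
  ]
}}

```text
t: 31.45
eef_pos: [0.4562, 0.3925, 0.323]
ee_rot: [3.142, 0.0, 0.001]
force: [-0.4, 0.8, -1.5]
width: 0.0378
```

{"fn": "play_rows", "kwargs": {
  "targets": [
    [[0, 0, 0.0003, 0], [0, 0, 0.0006, 0], [0, 0, 0.0009, 0], [0, 0, 0.0009, 0]]
  ]
}}

```text
t: 31.95
eef_pos: [0.4562, 0.3925, 0.3221]
ee_rot: [3.142, 0.0, 0.001]
force: [-0.3, 0.7, -1.9]
width: 0.0375
```

{"fn": "play_rows", "kwargs": {
  "targets": [
    [[0, 0, 0.0002, 0], [0, 0, 0.0004, 0], [0, 0, 0.0006, 0], [0, 0, 0.0006, 0]]
  ]
}}

```text
t: 32.45
eef_pos: [0.4562, 0.3925, 0.3215]
ee_rot: [3.142, 0.0, 0.001]
force: [-0.9, 0.2, -2.0]
width: 0.0375
```

{"fn": "play_rows", "kwargs": {
  "targets": [
    [[0, 0, 0.0002, 0], [0, 0, 0.0003, 0], [0, 0, 0.0003, 0]]
  ]
}}

```text
t: 32.83
eef_pos: [0.4562, 0.3926, 0.3213]
ee_rot: [3.142, 0.0, 0.001]
force: [-0.1, -0.1, -2.7]
width: 0.0376
```

{"fn": "play_rows", "kwargs": {
  "targets": [
    [[0, 0, 0.0002, 0], [0, 0, 0.0004, 0], [0, 0, 0.0004, 0]]
  ]
}}

```text
t: 33.2
eef_pos: [0.4563, 0.3926, 0.3211]
ee_rot: [-3.141, -0.0, 0.001]
force: [-0.0, 0.8, 1.0]
width: 0.0375
```

Contact (about 1 N up). Now release, rise and step away for a final look.

{"fn": "play_rows", "kwargs": {
  "targets": [
    [[0, 0, 0, 0], [0, 0, 0, 0], [0, 0, 0, 0], [0, 0, 0, 0], [0, 0, 0, 0]]
  ],
  "grip": 0
}}

```text
t: 33.83
eef_pos: [0.4562, 0.3925, 0.3208]
ee_rot: [3.142, 0.0, 0.001]
force: [0.2, -0.4, 0.7]
width: 0.082
```

{"fn": "play_rows", "kwargs": {
  "targets": [
    [[0, 0, 0, 0], [0, 0, -0.02, 0], [0, 0, -0.06, 0], [0, 0, -0.09, 0], [0, 0, -0.12, 0]]
  ]
}}

```text
t: 34.45
eef_pos: [0.4561, 0.3924, 0.442]
ee_rot: [-3.141, -0.0, 0.001]
force: [1.0, 0.7, -0.4]
width: 0.0875
```

{"fn": "play_rows", "kwargs": {
  "targets": [
    [[-0.02, -0.05, 0, 0], [-0.05, -0.1, 0, 0], [-0.09, -0.15, 0, 0], [-0.12, -0.2, 0, 0], [-0.12, -0.2, 0, 0]]
  ]
}}

```text
t: 35.08
eef_pos: [0.3335, 0.5956, 0.4395]
ee_rot: [3.141, 0.001, 0.005]
force: [0.4, -0.7, -0.2]
width: 0.0878
```

```bash
python3 - <<'E'
from h import *
im,W,p=cloud("top");H,S,V=hue(im);x,y,z=W[...,0],W[...,1],W[...,2]
cv2.imwrite("pics/f.png",cv2.resize(im[:,:,::-1],(768,576)))
for k,cx,cy,h in(('yellow',.4597,.393,.062),('red',.522,-.374,.08),('blue',.539,-.110,.052)):
    t=(abs(x-cx)<.05)&(abs(y-cy)<.05)&(abs(z-h-.115)<.006)
    c,r=cv2.minEnclosingCircle(W[t][:,:2].astype(np.float32));print(k,t.sum(),'off mm',np.round((np.array(c)-[cx,cy])*1000,1),r,np.median(z[t])-h)
for n in("vial_white","vial_black","beaker"):print(n,[np.round(r['xyz'],3) for r in finder.find_in("top",n)[:2]])
im,_,_=cloud("side");cv2.imwrite("pics/fs.png",im[:,:,::-1])
E
```

```text
yellow 212 off mm [-0.1  0.3] 0.019769323989748955 0.1163927845449218
red 208 off mm [-0.1  0.5] 0.02057880535721779 0.11691036465517991
blue 195 off mm [0.3 0.6] 0.019774504005908966 0.11665836545736502
vial_white [array([0.402, 0.192, 0.072])]
vial_black []
beaker [array([ 0.782, -0.007,  0.035]), array([ 0.515, -0.359,  0.139])]
```

View pics/f.png

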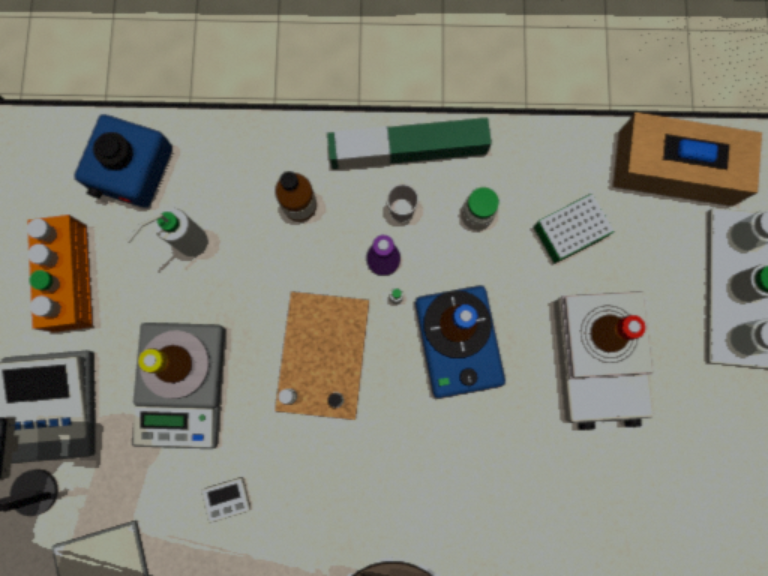

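View pics/fs.png

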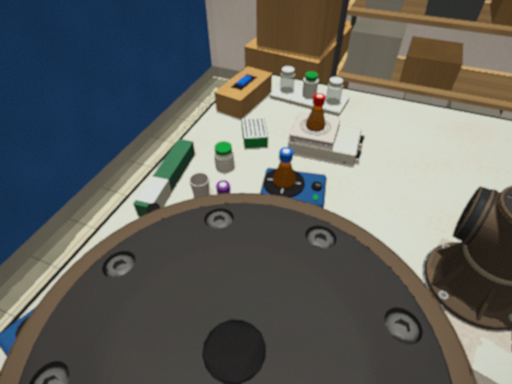

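Yellow (150,360) is on the pan, blue (466,316) on the stirrer and red (633,326) on the hotplate. The vials and beaker look unmoved.

```bash
python3 -c "
from station import job_done;print(job_done())"
```

```text
the job is handed in; nothing more can be done
None
```

All three flasks are on their new plates, and the job was handed in at about 35 s, well under the 125 s limit. I parked yellow on the cork mat, then moved blue to the stirrer, red to the hotplate, and finally yellow to the balance. Yellow went down in sub-millimetre steps, touching at about 1 N.

**Last checks (top camera):** each cap is within about 1 mm of its plate's centre and at the height of an upright flask. The vials and beaker sit where they were in the first picture.

**Failed or disagreed:**
- In the final picture the detector missed `vial_black`, though it shows plainly in place. It also gave a second, false beaker hit at the red flask.
- The detector put the white vial about 14 mm from its first side-camera position. It never found that vial properly in the first top picture, so I judged it unmoved by comparing the two pictures by eye.
- The wrist and top cameras disagreed by 2–3 mm in x throughout. I placed the flasks using wrist measurements only.
- The last side view could not confirm yellow, because the arm blocked it.

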